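Close the cheese cabinet's lid, free its sagging bolt and hold the gate ajar

TASK

First lower the cabinet's lid gently until it is closed. Then free the gate: its bolt has sagged behind the bent-up lip of the keeper, so lift the bolt over the lip and draw it out by its red upright handle without forcing it, and pull the gate open towards you by about 10 cm at its free edge. The gate springs shut by itself, so finish while still holding it there, steady, with the gripper; leave the yoghurt tub, the cheese wedge and the honey jar alone.

Things in the scene. Friction and masses are not known exactly. Their poses are not given: they have to be found in the camera images.
- cabinet: wooden cheese cabinet fixed on the worktop, 160 deep x 280 wide x 162 mm high without its lid. Origin at the centre of its underside; x points from the gate side to the back, y to the left as seen facing the gate, z up. Gate on the face x = -80 mm, hinged lid on top. A tall white display bridge stands on the worktop to the right of it: keep clear by swinging the arm in close to the robot
- lid (a joint): lid angle, rad: 0 closed flat, grows as it opens up and back; starts at 0.45 to 0.95 and stays where left (stiff hinge, a few N close it). Plate 176 mm from hinge to front edge, 292 wide, 12 thick, two 3 mm battens 110 mm left and right of its middle, a 10 mm pull lip in front; closed, its upper face is 174 mm above the worktop
- lid_hinge (a point): point on the lid's hinge axis, at the middle of the cabinet's back upper edge (cabinet frame 80, 0, 162 mm); the axis is the cabinet's y axis
- lid_push (a point): on the lid's upper side in its middle, 85 mm from the hinge axis and 3 mm above the face (moves with the lid)
- lid_front (a point): middle of the lid's front edge, half-way through its thickness, 176 mm from the hinge axis
- gate (a joint): gate angle, rad: 0 shut, grows as the gate swings out towards -x of the cabinet about its vertical hinge at its left edge; stops at 1.2. A closing spring pulls it shut with about 2 N at the bolt. The free edge is 229 mm from the hinge, so 10 cm ajar is about 0.45
- gate_hinge (a point): point on the gate's vertical hinge axis (cabinet frame -88, 130, 150 mm)
- gate_edge (a point): middle of the free (right-hand) edge of the gate, a wooden frame 14 mm thick with steel bars, reaching from z = 20 to 156 mm
- bolt (a joint): how far the bolt is drawn out of the keeper, m: 0 shot home, 0.05 fully drawn (towards the gate's hinge, along cabinet +y while the gate is shut). It is clear of the keeper from about 0.028. It slides with about 1 N of friction and stays where left
- bolt_lift (a joint): how far the bolt is lifted in its worn guides, m: 0 sagged (it drops there by its own weight), 0.014 fully up. The bolt's 24 mm high head catches behind the lip unless it is lifted by at least 0.007, and must stay lifted until drawn by 0.022 or more
- bolt_grip (a point): middle of the red round sleeve (14 mm diameter, 62 mm tall, free all round) on the bolt's upright handle; 210 mm above the worktop when sagged, handle top 27 mm higher. The bolt's rod runs across the gate's front, 9 mm ahead of its face; its steel head is 43 mm to the right of the handle
- tub: small white and blue yoghurt tub, 72 mm wide, 71 mm high, right of the cabinet; bystander, origin under its centre
- cheese_wedge: packed wedge of orange-rind cheese, 76x93x52 mm; bystander, origin under its centre
- honey_jar: glass jar with yellow lid, 68 mm diameter, 112 mm high, left in front of the cabinet; bystander, origin under its centre
- keeper_lip (a point): top middle of the keeper's bent-up lip (120 mm above the worktop, 4 mm thick), at the left-hand mouth of the steel keeper: a pocket on the right of the cabinet's front that takes the bolt's head, open at the top and above the lip (cabinet frame x -129 to -94, y -142 to -106, z 99 to 151 mm)

How it is judged:
On the way, in this order (a step that is already met when the one before it is completed fails the run):
1. the lid is lowered closed while the bolt is still home (value of joint lid below 0.04 rad and value of joint bolt below 0.01 m), for 0.2 s.
2. the bolt's head is lifted clear of the lip while it is being drawn (value of joint bolt_lift above 0.005 m and value of joint bolt above 0.006 m).
3. the bolt is drawn clear of the keeper (value of joint bolt above 0.025 m), for 0.1 s.
At the end, for the whole second after the job is handed in: the lid is closed (under 0.05 rad), the bolt is out of the keeper (drawn more than 22 mm), the gate stands still between 0.28 and 0.65 rad open (6 to 14 cm at its free edge), held by the fingers (more than 1 N between them and the gate or its bolt) and not propped against a bystander (value of joint lid below 0.05 rad and value of joint bolt above 0.022 m and value of joint gate between 0.28 and 0.65 rad and velocity of joint gate between -0.1 and 0.1 rad/s and contact force between the fingers and gate above 1 N and contact force between gate and tub below 0.2 N and contact force between gate and cheese_wedge below 0.2 N and contact force between gate and honey_jar below 0.2 N); the arm keeps its last pose, push and grip.
It fails at once if the lid is slammed (faster than 2.5 rad/s) (velocity of joint lid below -2.5 rad/s).
It fails at once if the bolt is forced against the lip or keeper (over 60 N) (contact force between head and keeper_lip above 60 N or contact force between head and keeper_front above 60 N).
It fails at once if the tub is moved by more than 30 mm (distance of tub from where it was at the start of the episode above 0.03 m).
It fails at once if the cheese wedge is moved by more than 30 mm (distance of cheese_wedge from where it was at the start of the episode above 0.03 m).
It fails at once if the honey jar is moved by more than 30 mm (distance of honey_jar from where it was at the start of the episode above 0.03 m).
It also fails if it takes over 51 s, if anything falls off the work surface, if the arm or the gripper's body presses on something with over 40 N, if the wrist force passes 120 N, or if a joint passes its speed limit or range.

ROBOT

A 7-joint arm with a two-finger parallel gripper is mounted at the origin on a cart in front of the work surface, level with it; the furniture and walls round the work are solid. World frame = base frame: x ahead of the robot, y to its left, z up, the work surface at z = 0. Lengths are in m, angles in rad, forces in N, time in s.
With the tool pointing down it reaches from about 0.425 to 0.925 m from the base axis. Payload 6.8 kg.
Tool frame: the origin (TCP) lies at the very end of the fingers, on their centre line; the grasp point (between the pads) lies bot.grip_point_offset behind it (bot.grip_point_offset is the distance from the TCP to the grasp point, in m); z points along the fingers, y is the line along which they close (so a half turn about z gives the same grasp; the last joint's range is limited). The gripper opens to 85 mm and grips with 20 to 120 N. Pads are 22 mm wide; open, the fingers measure 114 mm over their backs; the gripper's body (76 mm by 85 mm) begins 54 mm behind the grasp point. The pads swing forward as they close: fully open they stand 13 mm farther back than shut.
Start: joints at [1.063, 0.477, 0.022, 1.555, -0.011, 1.109, -0.083], TCP at [0.263, -0.622, 0.199] pointing down, gripper open.
Joint ranges: [-2.96, 2.96], [-0.34, 2.1], [-1.41, 1.46], [0.24, 2.44], [-1.37, 4.51], [0.17, 1.92], [-2.96, 2.96]. Speed limits (rad/s): [2.39, 2.39, 3.14, 3.14, 3.14, 3.14, 3.14].

INTERFACE

Orientations are given as a unit quaternion [w, x, y, z].
In Python, from station import bot, imaging gives the robot as it stands. The module is installed in compiled form; this text tells all that it offers.
- The arm moves only by the tool carry_out, never from a script. Its argument "targets" is one flat list of numbers, 5 for each row, row after row: the closure in counts, from 0 (fully open) to 255 (shut), then the shift along the world's x, y, z in mm, then the turn about the world's z in degrees. A call has 1 to 20 rows; each row shifts and turns the commanded pose from where the row before left it; what a row does not reach is not made up. A row lasts 1/10 s, in which the tool goes at most 50 mm and 8.59 degrees, less where a joint would pass 70% of its speed; a pose out of reach is approached as far as the arm can. A call is refused whole if a number of a shift passes 50 or a number of a turn 8.59, either way. A call with a gripper value outside its range is refused whole. The fingers move at their own pace and stop on an object; "newtons" is the grip in N (left out, the last holds). Time passes only in rows, so rows that do not move let the fingers close. It gives the time, the measured TCP pose, the force, the opening and the grip force at its end, in the units of the state.
- bot.get_obs(): the state, without advancing time (a new reading comes with each control period).
- imaging.read_camera(name): name is "side" or "top" or "wrist"; returns a dict with "frame" (400x640x3 uint8, red, green, blue), "fov_y" (degrees; the focal length in pixels is half the picture's height over the tangent of half this angle, whatever the lens; pixels are square), "cx", "cy" (the principal point, pixels), "pose" (4x4, takes a point from camera to world coordinates); the wrist camera has in their place "tool_from_camera" (4x4, takes a point from camera to tool coordinates, whose origin is the TCP and whose axes are the flange's). Camera axes: x right, y up, looking along -z (the intrinsics and any distortion apply to the point x, -y, -z); pixel columns grow to the right and rows downward; lengths in m; the calibration is good to about 2 mm. The wrist camera is an equidistant fisheye: a pixel r from the principal point sees the ray r / f radians off the axis. A picture is of the moment at which its call begins: read the wrist's pose just before it. There is no depth.
- bot.hand_in(): hands the job in; it is judged then, once.
The state is a dict: "t": time; "q": joint angles; "joint_vel": joint speeds; "joint_torque": joint torques, N m; "eef_pos": TCP position; "tool_rot": TCP orientation; "contact_force": force on the tool from outside, world axes, zero at the start; "torque": the same for the moment, N m; "gripper_width": opening from 0.0 (shut) to 1.0 (fully open); "grasp_force": force on a finger pad.
Only numpy, scipy, OpenCV 4.12 (cv2) and the standard library are available. Lean on these libraries where they do the work, as an engineer would, in place of code of your own. Each camera call takes 0.05 s, during which the arm holds its last target. There are 200 camera calls.

## Working session

There is one attempt and no reset: what is moved stays moved. The work goes in short steps, Python scripts to look and compute and a tool call to move; the robot and the scene stay as the last step left them, time stands still between calls to the robot, and variables do not carry over. Pictures are saved under pics/ and viewed, at most 10 in all, crops included, and the job is handed in when it is done.

Besides the shell and the picture viewer there is one more tool, called by a JSON object that holds its "name" and its "arguments", one argument or row to a line. carry_out: Moves the arm, as the interface text tells. Its arguments: {"type":"object","properties":{"targets":{"type":"array","items":{"type":"number"}},"newtons":{"type":"number"}},"required":["targets"]}

```bash
mkdir -p pics
python3 - <<'E'
from station import bot, imaging
import cv2,json,numpy as np
for n in("side","top"):
    r=imaging.read_camera(n); cv2.imwrite(f"pics/{n}0.png",r["frame"][:,:,::-1])
    print(n,r["fov_y"],r["cx"],r["cy"],np.round(r["pose"],3).tolist(),[k for k in r])
    np.save(f"{n}.npy",r["pose"])
o=bot.get_obs(); print(o["t"],o["eef_pos"],o["tool_rot"],bot.grip_point_offset)
E
```

```text
side 50.59566265825652 321.2225959844199 203.29110164233524 [[0.999, -0.03, 0.035, 0.591], [0.046, 0.613, -0.789, -0.744], [0.002, 0.789, 0.614, 0.83], [0.0, 0.0, 0.0, 1.0]] ['frame', 'fov_y', 'cx', 'cy', 'pose']
top 55.8214279460624 322.4284741554617 200.22955019061828 [[0.012, 0.984, -0.178, 0.391], [-1.0, 0.007, -0.028, 0.134], [-0.027, 0.178, 0.984, 1.043], [0.0, 0.0, 0.0, 1.0]] ['frame', 'fov_y', 'cx', 'cy', 'pose']
0.1 [ 0.26251696 -0.62124867  0.197633  ] [-7.83252655e-04  9.80084152e-01  1.98580957e-01 -2.10816626e-04] 0.0187
```

View pics/side0.png

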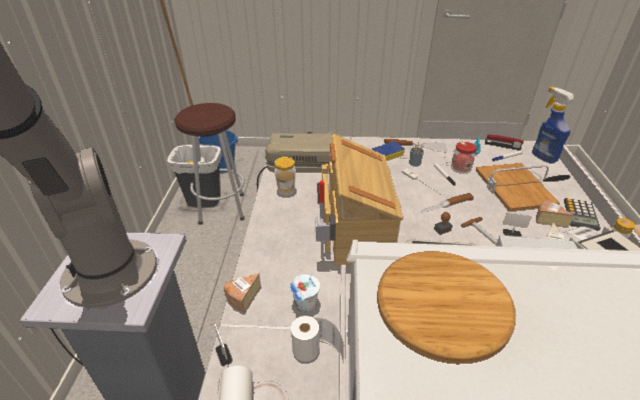

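View pics/top0.png

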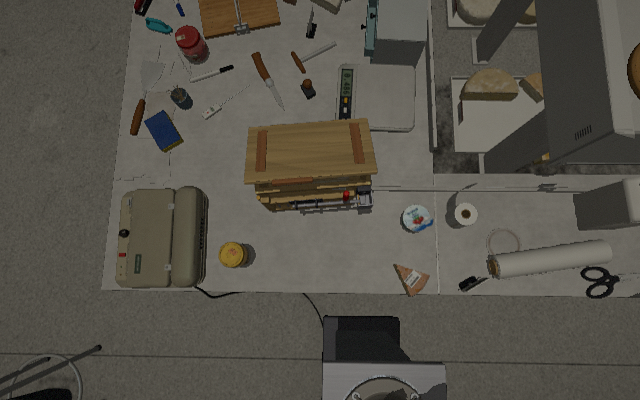

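Top view: cabinet at about (245–378, 118–212), with its lid open, red handle near (347,196) and keeper near (365,199). Jar is at (233,254), tub at (417,218) and wedge at (411,278). Side view: handle at (321,190), lid open. Next I'll zoom in to pick the points.

Run:
```python
import cv2
a=cv2.imread("pics/top0.png")[112:217,238:388]; cv2.imwrite("pics/topc.png",cv2.resize(a,None,fx=5,fy=5,interpolation=cv2.INTER_CUBIC))
a=cv2.imread("pics/side0.png")[130:265,300:410]; cv2.imwrite("pics/sidec.png",cv2.resize(a,None,fx=4.4,fy=4.4,interpolation=cv2.INTER_CUBIC))
```

```text
(no output)
```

View pics/topc.png

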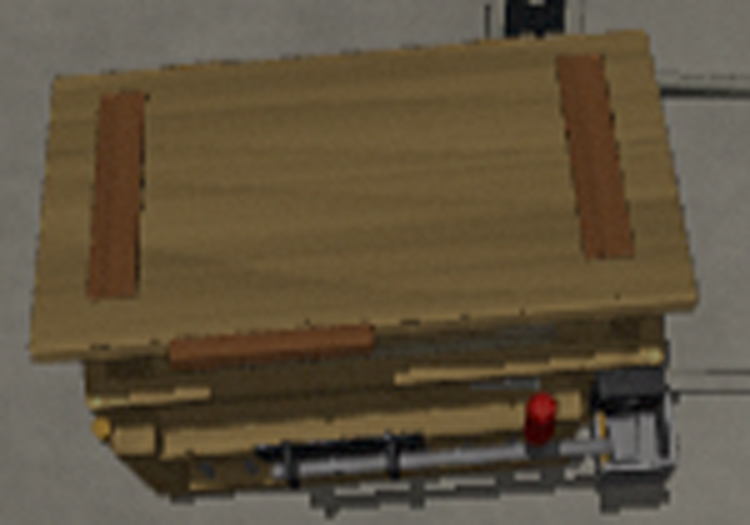

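View pics/sidec.png

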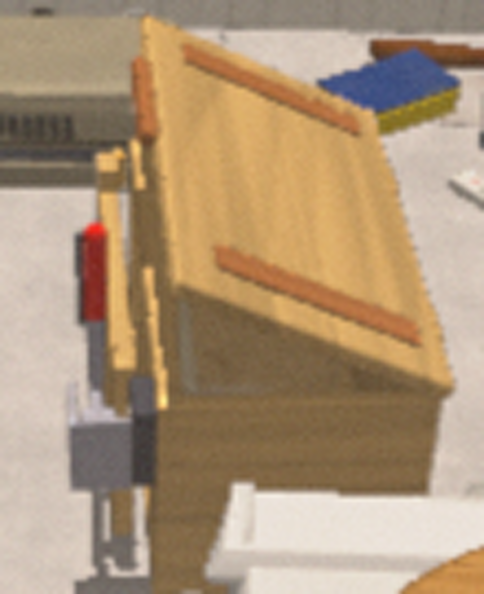

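```bash
cat > h.py <<'E'
import numpy as np, cv2
K={"side":(50.59566265825652,321.22,203.29),"top":(55.8214279460624,322.43,200.23)}
P={n:np.load(f"{n}.npy") for n in K}
def proj(n,X):
    f=200/np.tan(np.radians(K[n][0])/2); c=P[n][:3,:3].T@(np.asarray(X)-P[n][:3,3])
    return np.array([K[n][1]-f*c[0]/c[2],K[n][2]+f*c[1]/c[2]])
def ray(n,u,v,z):
    f=200/np.tan(np.radians(K[n][0])/2); d=P[n][:3,:3]@np.array([(u-K[n][1])/f,-(v-K[n][2])/f,-1]); o=P[n][:3,3]
    return o+d*(z-o[2])/d[2]
def cab(p,X): 
    c,s=np.cos(p[2]),np.sin(p[2]); return np.array([p[0]+c*X[0]-s*X[1],p[1]+s*X[0]+c*X[1],X[2]])
def lid(p,d,y,h): 
    a=p[3]; return cab(p,[.08-d*np.cos(a)+h*np.sin(a)*1,y,.162+d*np.sin(a)+h*np.cos(a)])
E
python3 - <<'E'
from h import *
from scipy.optimize import least_squares
L=[("top",244.6,182.4,.176,.146),("top",377,172.6,.176,-.146),("top",367.4,118.4,0,-.146),("top",249,127.4,0,.146),
("side",334.1,133.9,.176,.146),("side",340.5,194.8,.176,-.146),("side",402.7,217.5,0,-.146),("side",385.2,155.5,0,.146)]
def res(p):
    r=[proj(n,lid(p,d,y,.012))-[u,v] for n,u,v,d,y in L]
    h=cab(p,[p[4],p[5],.21]); r+=[proj("top",h)-[346.2,195.6],proj("side",h)-[321.4,192.0]]
    return np.concatenate(r)
s=least_squares(res,[.55,.1,0,.6,-.1,-.08],loss="soft_l1"); p=s.x
print(p,np.round(res(p).reshape(-1,2),1).tolist()); np.save("p.npy",p)
for n,X in [("handle",[p[4],p[5],.21]),("keeperBR",[-.129,-.142,.099]),("keeperTR",[-.129,-.142,.151]),("boxFR",[-.08,-.14,.162])]:
    w=cab(p,X); print(n,w,proj("side",w),proj("top",w))
print("front",lid(p,.176,0,.006),"push",lid(p,.085,0,.015))
for n,u,v,z in [("jar",233,254,.11),("tub",417,218,.07),("wedge",411,278,.05)]: print(n,ray("top",u,v,z))
print(proj("top",[.263,-.622,.2]))
E
```

```text
[ 0.65767744  0.18951621  0.0808443   0.44342358 -0.11150563 -0.07687659] [[-1.2, -0.0], [0.8, -0.1], [0.5, -1.4], [-0.5, -1.4], [-2.5, -0.6], [-2.0, -0.2], [0.5, 0.9], [-0.4, -0.3], [0.5, -0.3], [-0.3, -1.3]]
handle [0.55274427 0.10388593 0.21      ] [321.06743114 190.67629306] [346.65416359 195.27229197]
keeperBR [0.54056615 0.03756244 0.099     ] [314.94153383 241.61275813] [371.36705004 208.58132121]
keeperTR [0.54056615 0.03756244 0.151     ] [314.78871071 226.00997645] [373.5663828  205.17765341]
boxFR [0.5892446  0.04351297 0.162     ] [334.8434304  221.63031115] [371.30043289 184.24212971]
front [0.58152248 0.18334607 0.24292979] push [0.66730192 0.190296   0.21201725]
jar [0.42294465 0.3798989  0.11      ]
tub [ 0.52145659 -0.08251994  0.07      ]
wedge [ 0.36907328 -0.06665237  0.05      ]
[695.91703381 335.19609339]
```

Fit is good to about 2 px: cabinet at (0.658, 0.190), yaw 4.6°, lid 0.44 rad, handle at (0.553, 0.104). I'll rise, retract and swing in close to the robot.

{"name": "carry_out", "arguments": {
  "targets": [255,-13,31,22,0,255,-13,31,22,0,255,-13,31,22,0,255,-13,31,22,0,255,-13,31,22,0,255,-13,31,22,0,255,30,18,0,0,255,30,19,0,0,255,30,18,0,0,255,30,19,0,0,255,26,32,0,0,255,26,32,0,0,255,27,31,0,0,255,27,31,0,0,255,14,39,0,-4.5,255,14,39,0,-4.5,255,14,39,0,-4.5,255,15,38,0,-4.5],
  "newtons": 40
}}

```text
t: 1.9
eef_pos: [0.4677, -0.0791, 0.3303]
tool_rot: [0.0, 0.999, 0.041, -0.0]
contact_force: [0.2, -1.8, 0.4]
gripper_width: -0.0
grasp_force: 0.0
```

{"name": "carry_out", "arguments": {
  "targets": [255,15,30,0,0,255,15,30,0,0,255,15,30,0,0,255,15,30,0,0,255,16,30,0,0,255,16,30,0,0,255,16,30,0,0,255,16,30,0,0,255,16,25,0,0,255,0,0,-25,0,255,0,0,-25,0,255,0,0,-25,0,255,0,0,-10,0,255,0,0,-6,0]
}}

```text
t: 3.3
eef_pos: [0.6073, 0.1839, 0.2384]
tool_rot: [0.0, 0.999, 0.043, -0.001]
contact_force: [0.2, 0.7, 1.5]
gripper_width: 0.0
grasp_force: 0.0
```

{"name": "carry_out", "arguments": {
  "targets": [255,0,0,-5,0,255,0,0,-5,0,255,0,0,-5,0,255,0,0,-5,0,255,0,0,-5,0]
}}

```text
t: 3.8
eef_pos: [0.6079, 0.1842, 0.2144]
tool_rot: [-0.0, 0.999, 0.043, 0.0]
contact_force: [0.6, -0.8, -0.8]
gripper_width: 0.001
grasp_force: 0.0
```

{"name": "carry_out", "arguments": {
  "targets": [255,0,0,-5,0,255,0,0,-5,0,255,0,0,-5,0,255,0,0,-5,0,255,0,0,-5,0,255,0,0,-5,0,255,0,0,-5,0]
}}

```text
t: 4.5
eef_pos: [0.6077, 0.1842, 0.1791]
tool_rot: [0.0, 0.999, 0.043, -0.0]
contact_force: [-0.3, 0.0, 1.0]
gripper_width: 0.003
grasp_force: 0.4
```

Run:
```python
from station import bot, imaging
import cv2
r=imaging.read_camera("side"); a=r["frame"][100:300,260:460,::-1]; cv2.imwrite("pics/s1.png",cv2.resize(a,None,fx=3,fy=3,interpolation=cv2.INTER_CUBIC))
o=bot.get_obs(); print(o["eef_pos"],o["contact_force"])
```

```text
[0.60731122 0.1839912  0.17815837] [-0.36477886 -0.21901253 -0.65070073]
```

View pics/s1.png

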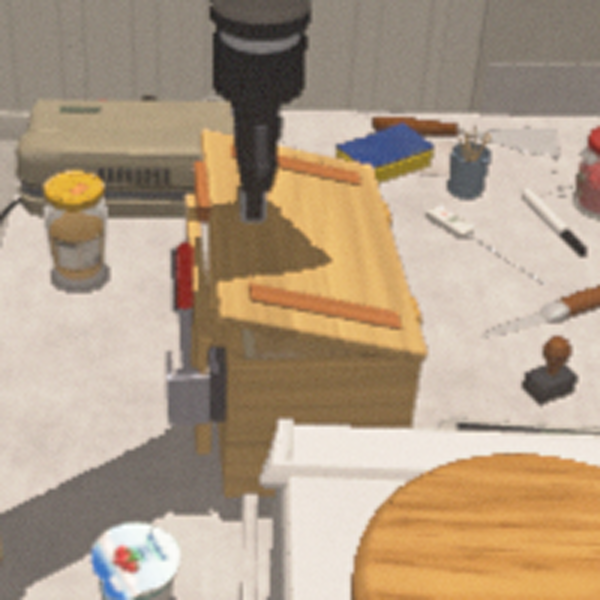

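Run:
```python
from h import *
p=np.load("p.npy")
for a in(0,.05,.1,.15,.2): 
    p[3]=a; print(a,[np.round((proj("side",lid(p,d,y,h))-[260,100])*3) .tolist() for d,y,h in [(.176,-.146,.012),(.176,-.146,0),(.176,.146,.012),(0,-.146,.012),(.13,0,.012)]])
```

```text
0 [[205.0, 359.0], [205.0, 370.0], [191.0, 168.0], [423.0, 354.0], [249.0, 253.0]]
0.05 [[207.0, 350.0], [206.0, 362.0], [192.0, 160.0], [424.0, 354.0], [250.0, 247.0]]
0.1 [[208.0, 342.0], [207.0, 353.0], [193.0, 152.0], [425.0, 354.0], [252.0, 241.0]]
0.15 [[211.0, 333.0], [208.0, 345.0], [195.0, 144.0], [426.0, 354.0], [253.0, 235.0]]
0.2 [[213.0, 325.0], [210.0, 336.0], [197.0, 137.0], [426.0, 354.0], [256.0, 229.0]]
```

The lid is now at about 0.2 rad, with the finger in contact at crop (253,218). I'll keep going down slowly.

{"name": "carry_out", "arguments": {
  "targets": [255,0,0,-4,0,255,0,0,-4,0,255,0,0,-4,0]
}}

```text
t: 4.85
eef_pos: [0.6077, 0.1842, 0.1673]
tool_rot: [0.0, 0.999, 0.043, 0.0]
contact_force: [-0.3, 0.0, 1.3]
gripper_width: -0.001
grasp_force: 0.4
```

Run:
```python
from station import bot, imaging
import cv2
r=imaging.read_camera("side"); a=cv2.resize(r["frame"][100:300,260:400,::-1],None,fx=3,fy=3,interpolation=cv2.INTER_CUBIC)
r=imaging.read_camera("wrist"); 
import numpy as np
print({k:(np.round(v,3).tolist() if k!="frame" else 0) for k,v in r.items()})
b=cv2.resize(r["frame"][:,:,::-1],(380,238)); c=np.zeros((600,800,3),np.uint8); c[:,:420]=a; c[:238,420:]=b
cv2.imwrite("pics/s2.png",c)
o=bot.get_obs(); print(o["eef_pos"],o["contact_force"],o["joint_torque"])
```

```text
{'frame': 0, 'fov_y': 65.706, 'cx': 315.363, 'cy': 196.605, 'tool_from_camera': [[0.001, 0.965, 0.261, 0.066], [1.0, -0.001, -0.001, 0.001], [-0.0, 0.261, -0.965, -0.176], [0.0, 0.0, 0.0, 1.0]]}
[0.60743103 0.18408529 0.166774  ] [ 0.5152179  -0.8245101   0.31640871] [-8.89000995e-02 -5.62674987e+01 -7.25731999e+00 -2.63423181e+01
  2.37882097e-02 -6.50918204e-02 -2.34693062e-02]
```

View pics/s2.png

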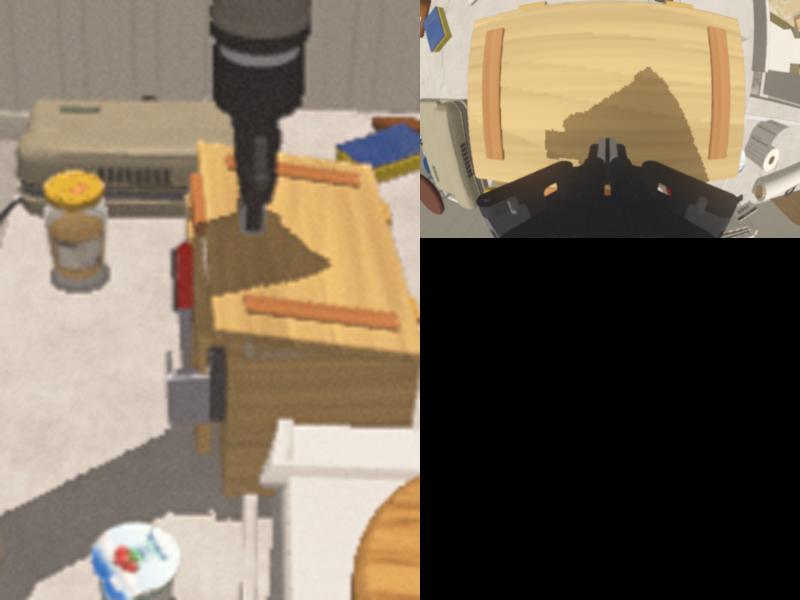

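{"name": "carry_out", "arguments": {
  "targets": [255,0,0,-4,0,255,0,0,-4,0,255,0,0,-4,0]
}}

```text
t: 5.25
eef_pos: [0.6077, 0.1843, 0.1552]
tool_rot: [-0.0, 0.999, 0.043, -0.0]
contact_force: [-1.2, -0.6, 1.0]
gripper_width: -0.0
grasp_force: 0.4
```

{"name": "carry_out", "arguments": {
  "targets": [255,0,0,-3,0,255,0,0,0,0]
}}

```text
t: 5.45
eef_pos: [0.6075, 0.1841, 0.1518]
tool_rot: [0.0, 0.999, 0.043, -0.0]
contact_force: [0.3, 0.5, -0.1]
gripper_width: 0.001
grasp_force: 0.0
```

{"name": "carry_out", "arguments": {
  "targets": [255,0,0,-2,0,255,0,0,0,0]
}}

```text
t: 5.65
eef_pos: [0.6078, 0.1842, 0.1503]
tool_rot: [0.0, 0.999, 0.043, 0.0]
contact_force: [0.3, 0.6, 0.4]
gripper_width: -0.0
grasp_force: 0.0
```

{"name": "carry_out", "arguments": {
  "targets": [255,0,0,-2,0,255,0,0,0,0]
}}

```text
t: 5.85
eef_pos: [0.6078, 0.1842, 0.1484]
tool_rot: [0.0, 0.999, 0.043, 0.0]
contact_force: [0.7, -0.3, 0.2]
gripper_width: 0.003
grasp_force: 0.0
```

{"name": "carry_out", "arguments": {
  "targets": [255,0,0,-2,0,255,0,0,0,0]
}}

```text
t: 6.05
eef_pos: [0.6077, 0.1842, 0.1463]
tool_rot: [0.0, 0.999, 0.043, -0.0]
contact_force: [0.1, -0.0, -0.6]
gripper_width: 0.0
grasp_force: 0.0
```

{"name": "carry_out", "arguments": {
  "targets": [255,0,0,-2,0,255,0,0,0,0]
}}

```text
t: 6.25
eef_pos: [0.6077, 0.1842, 0.1442]
tool_rot: [0.0, 0.999, 0.043, -0.0]
contact_force: [0.2, 0.2, -0.6]
gripper_width: 0.0
grasp_force: 0.0
```

Run:
```python
from station import bot, imaging
import cv2,numpy as np
from h import *
r=imaging.read_camera("side"); a=cv2.resize(r["frame"][100:300,280:400,::-1],None,fx=3,fy=3,interpolation=cv2.INTER_CUBIC)
t=imaging.read_camera("top")["frame"][110:230,235:388,::-1]; b=cv2.resize(t,(434,340),interpolation=cv2.INTER_CUBIC)
c=np.zeros((600,800,3),np.uint8); c[:,:360]=a; c[:340,366:]=b
cv2.imwrite("pics/s3.png",c)
o=bot.get_obs(); print(o["eef_pos"],o["contact_force"],(proj("side",o["eef_pos"])-[280,100])*3)
```

```text
[0.60769562 0.18414805 0.14438097] [-0.67671724  0.3923866  -0.57789201] [187.68100963 280.02840644]
```

View pics/s3.png

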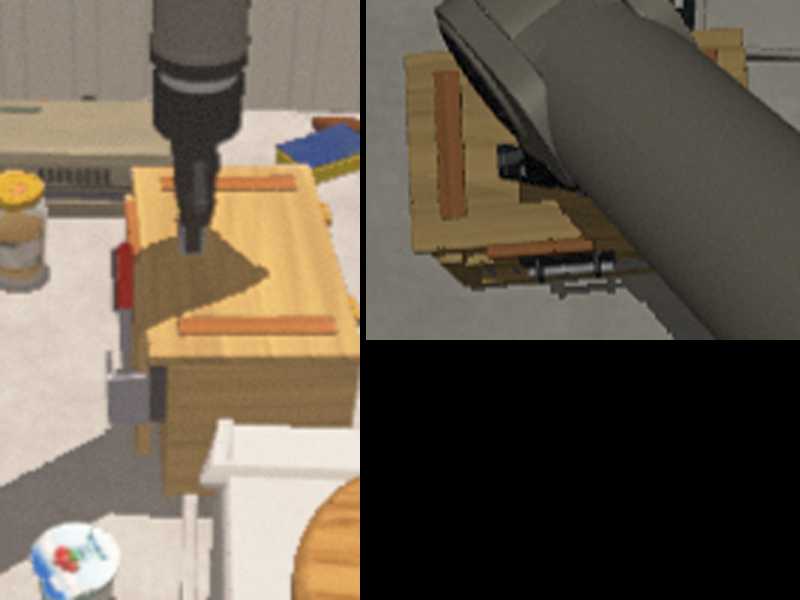

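The lid is nearly closed: its corner is at crop (150,356), against about (145,359) when closed. The visible fingertip stands about 28 mm above the reported TCP. I'll press a little more and watch the force.

{"name": "carry_out", "arguments": {
  "targets": [255,0,0,-2,0,255,0,0,0,0]
}}

```text
t: 6.55
eef_pos: [0.6077, 0.1842, 0.1423]
tool_rot: [0.0, 0.999, 0.043, -0.0]
contact_force: [-0.2, -0.3, 0.2]
gripper_width: 0.003
grasp_force: 0.0
```

{"name": "carry_out", "arguments": {
  "targets": [255,0,0,-2,0,255,0,0,0,0]
}}

```text
t: 6.75
eef_pos: [0.6079, 0.1843, 0.1413]
tool_rot: [0.0, 0.999, 0.043, 0.0]
contact_force: [-2.2, -0.2, 6.9]
gripper_width: 0.001
grasp_force: 3.1
```

{"name": "carry_out", "arguments": {
  "targets": [255,0,0,-2,0,255,0,0,0,0]
}}

```text
t: 6.95
eef_pos: [0.6079, 0.1843, 0.1412]
tool_rot: [0.0, 0.999, 0.043, 0.001]
contact_force: [-7.0, -3.8, 17.9]
gripper_width: 0.002
grasp_force: 9.1
```

Lid is closed and pressed with 18 N. Now I'll rise, open, and go over the handle.

{"name": "carry_out", "arguments": {
  "targets": [255,0,0,10,0,0,0,0,20,0,0,0,0,30,0,0,0,0,30,0,0,0,0,30,0,0,-14,-20,0,0,0,-14,-20,0,0,0,-14,-20,0,0,0,-13,-20,0,0,0,0,0,-20,0,0,0,0,-20,0,0,0,0,0,0]
}}

```text
t: 8.15
eef_pos: [0.551, 0.1033, 0.2162]
tool_rot: [0.0, 0.999, 0.043, -0.002]
contact_force: [-0.9, -0.0, -0.6]
gripper_width: 1.003
grasp_force: 0.0
```

Run:
```python
from station import bot, imaging
import cv2,numpy as np
from h import *
r=imaging.read_camera("side"); a=cv2.resize(r["frame"][90:250,250:400,::-1],(420,448),interpolation=cv2.INTER_CUBIC)
o=bot.get_obs(); print(o["eef_pos"],o["contact_force"],o["gripper_width"])
w=imaging.read_camera("wrist"); b=cv2.resize(w["frame"][150:400,180:460,::-1],(380,339),interpolation=cv2.INTER_CUBIC)
c=np.zeros((448,800,3),np.uint8); c[:,:420]=a; c[:339,420:]=b
cv2.imwrite("pics/s4.png",c)
```

```text
[0.55193674 0.10386768 0.21771358] [-0.40839271  0.15221819 -0.04443486] 0.9999723679370396
```

View pics/s4.png

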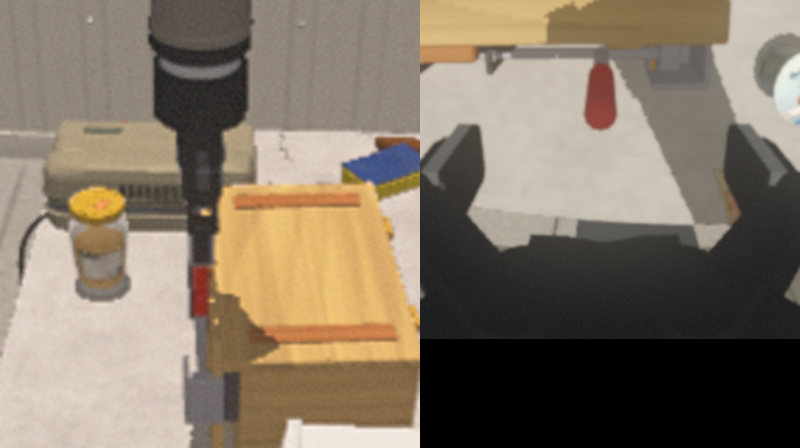

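Wrist view: the handle is centred between the fingers (crop (600,115)). Side view: finger and sleeve are in line at crop x ≈ 201. I'll descend and grip.

{"name": "carry_out", "arguments": {
  "targets": [0,0,0,-20,0,0,0,0,-20,0,0,0,0,-20,0,0,0,0,0,0,255,0,0,0,0,255,0,0,0,0,255,0,0,0,0,255,0,0,0,0,255,0,0,0,0,255,0,0,0,0,255,0,0,0,0,255,0,0,0,0],
  "newtons": 30
}}

```text
t: 9.45
eef_pos: [0.5532, 0.1055, 0.1592]
tool_rot: [-0.001, 0.999, 0.043, 0.001]
contact_force: [-0.1, 5.0, 5.3]
gripper_width: 0.156
grasp_force: 29.7
```

{"name": "carry_out", "arguments": {
  "targets": [255,0,0,3,0,255,0,0,3,0,255,0,0,3,0,255,0,0,2,0,255,0,0,0,0]
}}

```text
t: 9.95
eef_pos: [0.5528, 0.1055, 0.1696]
tool_rot: [-0.001, 0.999, 0.043, 0.0]
contact_force: [1.4, 5.9, 0.1]
gripper_width: 0.157
grasp_force: 29.3
```

{"name": "carry_out", "arguments": {
  "targets": [255,0,3,0,0,255,-0.5,3,0,0,255,-0.2,3,0,0,255,0,0,0,0]
}}

```text
t: 10.35
eef_pos: [0.5519, 0.1131, 0.1692]
tool_rot: [0.0, 0.999, 0.043, -0.0]
contact_force: [0.1, 0.0, -1.5]
gripper_width: 0.153
grasp_force: 29.3
```

{"name": "carry_out", "arguments": {
  "targets": [255,-0.3,4,0,0,255,-0.3,4,0,0,255,-0.3,4,0,0,255,-0.3,4,0,0,255,-0.4,4,0,0,255,-0.3,4,0,0,255,-0.3,4,0,0,255,-0.4,4,0,0,255,0,0,0,0]
}}

```text
t: 11.25
eef_pos: [0.5493, 0.1464, 0.1696]
tool_rot: [-0.0, 0.999, 0.043, 0.0]
contact_force: [0.0, 1.2, -0.2]
gripper_width: 0.158
grasp_force: 29.4
```

The bolt is drawn about 41 mm with no resistance. Now I'll swing the gate open along its arc.

{"name": "carry_out", "arguments": {
  "targets": [255,-7.5,0.6,0,-2.6,255,-7.4,1,0,-2.6,255,-7.3,1.3,0,-2.6,255,-7.3,1.6,0,-2.6,255,-7.2,2,0,-2.6,255,-7.2,2.2,0,-2.6,255,-7,2.6,0,-2.6,255,-6.9,2.9,0,-2.6,255,-6.7,3.2,0,-2.5,255,-6.6,3.5,0,-2.5,255,0,0,0,0,255,0,0,0,0,255,0,0,0,0]
}}

```text
t: 12.55
eef_pos: [0.479, 0.166, 0.1696]
tool_rot: [-0.0, 0.983, -0.181, 0.0]
contact_force: [2.2, -0.5, -0.5]
gripper_width: 0.154
grasp_force: 29.4
```

Run:
```python
from station import bot, imaging
import cv2,numpy as np
r=imaging.read_camera("side"); a=cv2.resize(r["frame"][90:250,250:400,::-1],(420,448),interpolation=cv2.INTER_CUBIC)
o=bot.get_obs(); print(o["t"],o["eef_pos"],o["contact_force"],o["gripper_width"])
w=imaging.read_camera("wrist"); b=cv2.resize(w["frame"][:,:,::-1],(380,238),interpolation=cv2.INTER_AREA)
c=np.zeros((448,800,3),np.uint8); c[:,:420]=a; c[:238,420:]=b
cv2.imwrite("pics/s5.png",c)
```

```text
12.6 [0.47896895 0.16602641 0.16960812] [ 2.16351202 -0.90699166 -0.76123636] 0.15195264273315448
```

View pics/s5.png

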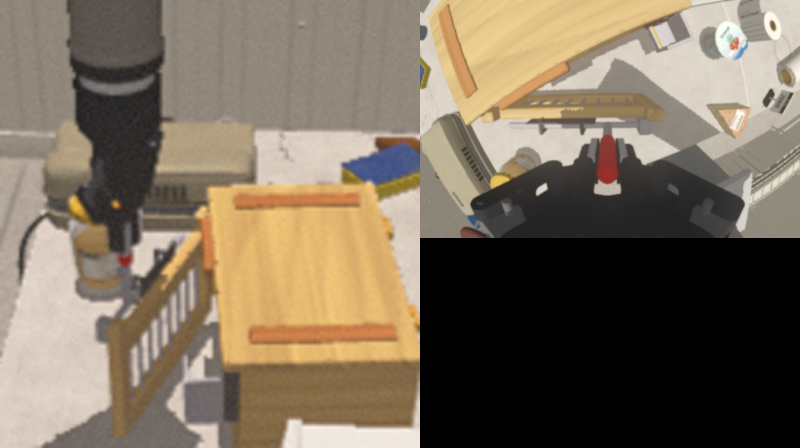

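The gate stands open at about 0.45 rad with the handle in the grip, the lid is closed and the bystanders haven't moved.

```bash
python3 -c "
from station import bot
print(bot.hand_in())"
```

```text
the job is handed in; nothing more can be done
None
```

I closed the lid gently, lifted the bolt over the lip and drew it about 41 mm without resistance, and handed in at 12.6 s with the gripper holding the gate steady at about 0.45 rad (10 cm); no verdict came back.

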